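# Hold a grinder lid half locked for an interlock check

### The job

The small grinder in the bench guard is on test: its prototype controller must keep the motor off while the lid is only half locked. Slide the clear guard door fully open, set the bayonet lid down into the grinder's collar with its two lugs through the two gaps, then twist it clockwise (seen from above) 45 degrees, half of its quarter turn, never letting it reach the lock click. Finish holding the lid there by its finger bar against the return spring, and leave the other things on the bench where they are.

Things in the scene. Friction and masses are not known exactly. Their poses are not given: they have to be found in the camera images.
- lid: Loose grey plastic lid, about 120 g, right way up on the bench. Origin: centre of its underside; z up; x through both lugs; a half turn about z gives the same lid. Plug 74 mm dia, z 0 to 10 mm; two lugs at its foot at +x and -x, out to 42.5 mm radius, 16 degrees (11.5 mm) wide, z 0 to 4 mm; round flange 92 mm dia, z 10 to 14.5 mm. A finger bar stands on top.
- lid_bar (a point): Middle of the top edge of the lid's finger bar, 42.5 mm above the lid's underside, on its axis. The bar runs along the lid's x, over the lugs: 62 mm long, 14 mm thick (lid's y), flat upright sides, 28 mm tall above the flange. Pinch it across its thickness.
- grinder: Small electric grinder, fixed, upright inside the guard under its door: dark grey housing 116 mm dia, steel bowl and collar 100 mm dia, open at the top, rim 140 mm above its foot. Origin: centre of its foot; z up. Its x axis is where the lid's x points when half locked (either way round); the collar's two gaps are at 45 and 225 degrees counter-clockwise (from above) of it.
- collar (a point): Centre of the collar's mouth, at rim height, axes as the grinder's. Mouth 78 mm dia between two inward ledges 4 mm thick; two gaps facing each other, each 26 degrees wide and 44 mm in radius, let the lugs through. The lid goes in with its x at +45 (or 225) degrees; seated, its flange lies on the rim and its origin is 10 mm below this point. Then 2 mm play up and sideways.
- interlock (a joint): Sprung ring under the ledges, pushed round by the lugs. 0 at rest; from 0.105 rad of lid turn on, reading = clockwise turn from mid gap minus 0.105 rad: 0.68 half way (45 degrees), about 1.4 at the lock click, just before the stop (90). A sprung catch resists from about 58 degrees. Return torque 0.03 N m at rest, 0.11 half way: let go there, the lid turns back.
- guard: Fixed upright bench guard of aluminium profile and clear panels, 240 mm (x) by 418 mm (y) by 187 mm high. Origin: centre of its underside; z up. The +y half of its roof is fixed, the -y half is the sliding door. Open, it leaves an opening 200 (x) by 165 mm (y) over the grinder, which stands near x = 0, y = -105 mm.
- guard_door (a joint): The clear sliding door on the guard's top rails: 0 m shut, 0.18 m fully open, sliding to the guard's +y over the fixed half of the roof. It takes about 2 N and stays where it is left. It starts shut or slightly ajar.
- door_handle (a point): Middle of the top edge of the door's black handle, an upright bar standing on the door 90 mm long (guard's x), 12 mm thick (guard's y); its top is 216 mm and the door's face 182 mm above the bench. It moves with the door.
- solder_reel: Reel of solder, 62 mm dia, 46 mm high, standing upright, loose. Origin: centre of its underside. Leave it alone.
- breadboard: White solderless breadboard 55 by 166 mm carrying chips and a small display, 31 mm high, loose, in front of the guard. Origin: centre of its underside. Leave it alone.
- multimeter: Black hand multimeter, 165 by 82 by 36 mm, lying flat, loose. Origin: centre of its underside. Leave it alone.
- screwdriver: Black-handled screwdriver, 200 mm long, 26 mm thick, lying flat, loose. Origin: under its middle. Leave it alone.
Not all that is in view belongs to the job. Of the things like the lid, leave any that is brown, purple or turquoise; of the rest the smaller one is meant.

How it is judged:
By the outcome, as a careful person would: the job done as asked, in the order asked, and still so for the second after the job is handed in, while the arm keeps its last pose, push and grip.
It also fails if it takes over 51 s, if anything falls off the work surface, if the arm or the gripper's body presses on something with over 40 N, if the wrist force passes 120 N, or if a joint passes its speed limit or range.

### The arm

A 7-joint arm with a two-finger parallel gripper is mounted at the origin on the work surface. World frame = base frame: x ahead of the robot, y to its left, z up, the work surface at z = 0. Lengths are in mm, angles in rad, forces in N, time in s.
With the tool pointing down it reaches from about 400 to 850 mm from the base axis. Payload 4.4 kg.
Tool frame: the origin (TCP) lies midway between the tips of the shut fingers; the grasp point (between the pads) lies 19 mm behind it (env.tcp_to_grasp is the distance from the TCP to the grasp point, in mm); z points along the fingers, y is the line along which they close (so a half turn about z gives the same grasp; the last joint's range is limited). The gripper opens to 94 mm and grips with 3 to 60 N. Pads are 16 mm wide; open, the fingers measure 119 mm over their backs; the gripper's body (75 mm by 177 mm) begins 78 mm behind the grasp point.
Start: joints at [-1.272, 0.628, 0.038, 1.517, -0.027, 0.996, -0.02], TCP at [231.872, 607.251, 205.478] pointing down, gripper open.
Joint ranges: [-3.06, 3.06], [-0.37, 2.12], [-1.25, 1.32], [0.18, 2.47], [-1.1, 4.24], [0.23, 1.98], [-2.94, 2.94]. Speed limits (rad/s): [2.57, 2.57, 3.14, 3.14, 3.14, 3.14, 3.14].

### API

Orientations are given as a rotation vector (axis times angle).
In Python, from bench import env, jaws, optics, finder gives the robot as it stands. Calls block until the motion is done:
- env.reach(position, orientation): joint-space move of the TCP to a pose.
- env.movel(position, frame=None, max_speed=150): straight line of the TCP; frame=None keeps the orientation; max_speed is the mean speed in mm/s.
- env.move_j(angles): joint-space move.
- jaws.grip(opening): finger opening in mm; the grip force is fixed at half the most; returns when the fingers have stopped.
- env.sleep(seconds).
- env.solve_ik(position, orientation): joint angles nearest the present ones, or None.
- optics.snapshot(name): name is "scene" or "top" or "wrist"; returns a dict with "image" (384x512x3 uint8, red, green, blue), "z_map" (384x512 float32, mm along the optical axis (not along the pixel's ray), 0 where there is no reading), "camera_matrix" (3x3 intrinsics, pixels), "R" (3x3) and "t" (3): a world point X has camera coordinates R X + t. Camera axes: x right, y down, z forward; pixel columns grow to the right and rows downward; lengths in mm; the calibration is good to about 2 mm. A picture is of the moment at which its call begins.
A pose or a line that the arm cannot do raises env.IKError and nothing moves.
- env.job_done(): hands the job in; it is judged then, once.
Trained networks look in a picture, given as the dict that the camera call returned (one of the last four; its "shot" number tells which), for a name from the list of things; names that differ only in an ending like _2 or _b are one class to them, and where a whole thing is asked for, a point or a joint stands for the part that bears it (a point fixed in the world has none). Each returns a list of dicts, best first, with "confidence" (0 to 1); they miss things now and then, are a little off and sometimes report something else, mostly with a low value. They report only what shows in the picture. A call takes as long as a camera call. They do not tell look-alikes from the thing itself.
- finder.boxes_of(picture, target): "rect" ([left, top, right, bottom] in pixels, round what is visible of it).
- finder.outline_of(picture, target): "mask" (384x512 bool, what is visible of it) and "rect" ([left, top, right, bottom] in pixels, round what is visible of it).
Readings, each from a call of its own:
- env.current_t(): time.
- env.current_joints(): joint angles.
- env.current_qvel(): joint speeds.
- env.current_tau(): joint torques, N m.
- env.current_tool_pos(): TCP position.
- env.current_ee_rot(): TCP orientation.
- env.current_contact_force(): force on the tool from outside, world axes, zero at the start.
- env.current_wrist_torque(): the same for the moment, N m.
- env.current_opening(): finger opening in mm.
- env.current_grasp_force(): force on a finger pad.
Only numpy, scipy, OpenCV 4.12 (cv2) and the standard library are available. Lean on these libraries where they do the work, as an engineer would, in place of code of your own. Each camera call takes 0.05 s, during which the arm holds its last target. There are 200 camera calls.

## Working session

There is one attempt and no reset: what is moved stays moved. The work goes in short steps, each a Python script; the robot and the scene stay as the last script left them, time stands still between calls to the robot, and variables do not carry over. Pictures are saved under pics/ and viewed, at most 10 in all, crops included, and the job is handed in when it is done.

```bash
ls; mkdir -p pics
cat > h.py <<'E'
import numpy as np, cv2
from bench import env, jaws, optics, finder
def save(img,name): cv2.imwrite('pics/'+name,cv2.cvtColor(np.ascontiguousarray(img),cv2.COLOR_RGB2BGR))
def world(p,us,vs,zs):
    K=p["camera_matrix"]; c=np.stack([(us-K[0,2])/K[0,0]*zs,(vs-K[1,2])/K[1,1]*zs,zs],-1)
    return (c-p["t"])@p["R"]
def cloud(p):
    v,u=np.mgrid[0:384,0:512]; return world(p,u,v,p["z_map"].astype(float))
E
python3 - <<'E'
from h import *
a=optics.snapshot("scene"); b=optics.snapshot("top")
save(a["image"],"scene0.png"); save(b["image"],"top0.png")
for n,p in(("s",a),("t",b)):
    np.savez(f"{n}.npz",**{k:p[k] for k in("image","z_map","camera_matrix","R","t")})
    W=cloud(p)
    for t in("lid","grinder","guard","door_handle","solder_reel","breadboard","multimeter","screwdriver"):
        for d in finder.outline_of(p,t):
            m=d["mask"]&(p["z_map"]>0)
            print(n,t,round(d["confidence"],2),np.round(d["rect"]),np.round(np.median(W[m],0)) if m.any() else None)
print(env.current_t(),env.current_ee_rot(),-p["R"].T@p["t"])
E
```

```text
pics
s lid 0.8 [254. 238. 293. 281.] [ 288. -194.   21.]
s lid 0.79 [348. 178. 385. 211.] [ 389. -582.   20.]
s lid 0.76 [245. 128. 269. 150.] [ 721. -305.   15.]
s lid 0.71 [260. 190. 285. 220.] [ 470. -264.   15.]
s lid 0.55 [230. 218. 258. 242.] [ 420. -139.   15.]
s guard 0.73 [ 67. 155. 221. 269.] [558. 148. 175.]
s guard 0.2 [132. 159. 206. 241.] [568.  61. 182.]
s door_handle 0.91 [135. 156. 208. 239.] [568.  62. 182.]
s solder_reel 0.71 [253. 166. 269. 181.] [ 590. -260.   45.]
s breadboard 0.95 [151. 265. 202. 295.] [349. 137.  12.]
s multimeter 0.9 [296. 125. 336. 171.] [ 613. -487.   35.]
s screwdriver 0.67 [302. 201. 311. 256.] [ 384. -352.   22.]
t lid 0.91 [278. 118. 313. 149.] [ 720. -306.   15.]
t lid 0.87 [233. 256. 282. 302.] [ 295. -195.   21.]
t lid 0.83 [222. 215. 251. 248.] [ 423. -138.   15.]
t lid 0.55 [266. 201. 297. 234.] [ 469. -264.   15.]
t grinder 0.57 [106. 123. 202. 218.] [569.  62. 183.]
t guard 0.9 [ 29. 113. 216. 228.] [578. 126. 179.]
t door_handle 0.74 [104. 128. 197. 220.] [569.  61. 183.]
t solder_reel 0.76 [272. 164. 292. 186.] [ 594. -260.   46.]
t breadboard 0.64 [110. 246. 172. 271.] [351. 137.  11.]
t multimeter 0.71 [338. 138. 375. 194.] [ 614. -483.   36.]
t screwdriver 0.94 [305. 227. 323. 259.] [ 398. -357.   24.]
0.9 [5.69940306e-01 3.08945900e+00 1.45234751e-05] [ 432.00544281 -204.65548204 1054.62354098]
```

View pictures.

View pics/top0.png

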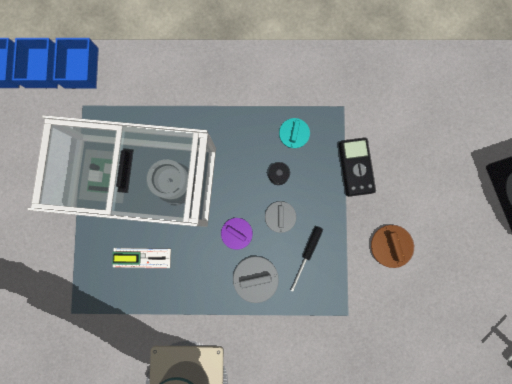

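View pics/scene0.png

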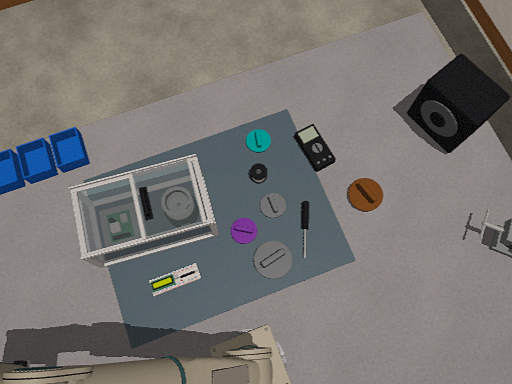

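Look-alikes in the top picture: turquoise (295,133), purple (237,233), small grey (281,217), large grey (256,280), brown (393,247). By the description I choose the small grey one at (281,217). Next I'll take a close crop and measure.

Run:
```python
from h import *
P=np.load("t.npz"); S=np.load("s.npz")
crop=np.hstack([cv2.resize(P["image"][190:250,245:315],None,fx=5,fy=5,interpolation=2)[:,:],cv2.resize(P["image"][105:235,25:225],(400,300)) [:, :400]])
save(crop,"crop.png")
for n,p in(("top",P),("scene",S)):
    W=cloud(p); ok=p["z_map"]>0
    def rect(m,l):
        q=W[m][:,:2].astype(np.float32); print(n,l,len(q),np.round(cv2.minAreaRect(q),1).tolist() if 0 else cv2.minAreaRect(q),np.median(W[m][:,2]).round(1))
    near=ok&(np.hypot(W[...,0]-470,W[...,1]+264)<60)
    rect(near&(W[...,2]>34),"bar"); rect(near&(W[...,2]>8),"flange")
    g=ok&(abs(W[...,0]-560)<220)&(abs(W[...,1]-130)<300)
    rect(g&(W[...,2]>205),"handle")
    rect(g&(W[...,2]>178)&(W[...,2]<195),"rails")
    rect(g&(W[...,2]>165)&(W[...,2]<205),"top")
    print(np.histogram(W[g][:,2],bins=np.arange(0,230,10)))
    big=ok&(np.hypot(W[...,0]-290,W[...,1]+195)<75)
    rect(big&(W[...,2]>8),"biglid")
```

```text
top bar 106 ((470.0060729980469, -265.3965759277344), (11.786181449890137, 59.76701736450195), 89.67945861816406) 42.4
top flange 775 ((471.1294860839844, -265.76513671875), (89.984375, 90.42701721191406), 63.602046966552734) 14.9
top handle 233 ((578.0270385742188, 128.43002319335938), (13.301152229309082, 88.18499755859375), 85.87118530273438) 215.6
top rails 8305 ((579.9674072265625, 146.35360717773438), (417.9723815917969, 240.43870544433594), 84.82627868652344) 182.8
top top 15516 ((580.00146484375, 146.72996520996094), (419.39849853515625, 240.43870544433594), 84.82627868652344) 179.9
(array([10318,  1047,   198,   205,   159,    63,    56,    50,    57,
          55,    59,    56,    46,    12,     8,    12,   933,  6910,
        7567,    85,    61,   198]), array([  0,  10,  20,  30,  40,  50,  60,  70,  80,  90, 100, 110, 120,
       130, 140, 150, 160, 170, 180, 190, 200, 210, 220]))
top biglid 1656 ((290.9393310546875, -193.3238525390625), (128.28884887695312, 128.69651794433594), 45.750789642333984) 21.4
scene bar 72 ((472.87158203125, -266.8345947265625), (62.69016647338
[... 246 characters left out ...]
2827148, 90.15283203125), 85.95767974853516) 214.4
scene rails 4566 ((580.011962890625, 145.44760131835938), (417.6846008300781, 243.80804443359375), 84.93250274658203) 182.2
scene top 9441 ((580.04541015625, 145.79464721679688), (419.3541564941406, 243.80711364746094), 84.93096160888672) 177.6
(array([5000,  789,  253,  181,  137,   94,   93,  106,  103,   97,  107,
         99,  102,   98,   14,   12, 1743, 4271, 3519,   82,   25,   98]), array([  0,  10,  20,  30,  40,  50,  60,  70,  80,  90, 100, 110, 120,
       130, 140, 150, 160, 170, 180, 190, 200, 210, 220]))
scene biglid 1163 ((291.2525939941406, -192.59762573242188), (129.1630096435547, 139.82882690429688), 25.4097957611084) 20.6
```

View pics/crop.png

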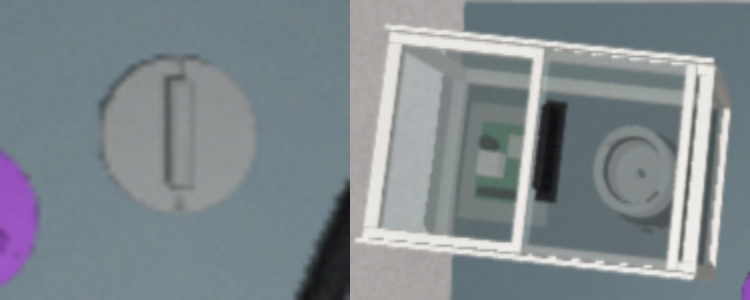

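The crop shows the small grey lid (flange 90 mm, bar along world x) and the guard with its door handle. The big grey disc is 128 mm, so the choice holds. Next I open the door, pushing the handle with one open finger.

```bash
cat >> h.py <<'E'
def down(ydeg):
    "tool down, closing line along world direction ydeg (mod 180)"
    f=np.radians((ydeg+90)/2); return np.array([np.cos(f),np.sin(f),0])*np.pi
E
python3 - <<'E'
from h import *
a=np.radians(84.9); d=np.array([np.cos(a),np.sin(a),0])
H=np.array([578.2,128.1,197.])
s=H+35*d
for y in (84.9,264.9,-95.1): 
    q=env.solve_ik(s,down(y)); print(y,None if q is None else np.round(q,2))
print(env.solve_ik(s+190*d,down(84.9)))
env.movel(np.array(env.current_tool_pos())+[0,0,80],max_speed=300)
env.reach(s+[0,0,60],down(84.9)); print(env.current_t(),env.current_tool_pos())
w=optics.snapshot("wrist"); save(w["image"],"w1.png"); print(w["t"], env.current_ee_rot())
env.movel(s); print(env.current_contact_force())
env.movel(s+130*d,max_speed=150); f=np.array(env.current_contact_force())@d; print(f,env.current_t())
k=130
while k<196:
    k+=6; env.movel(s+k*d,max_speed=60); F=np.array(env.current_contact_force()); print(k,np.round(F,1),np.round(F@d,1))
    if abs(F@d)>9: break
print(env.current_t())
E
```

```text
84.9 [-0.34  0.57  0.03  1.66 -0.02  0.91  1.18]
264.9 [-0.78  0.69  0.79  1.68 -0.56  1.01 -1.46]
-95.1 [-0.78  0.69  0.79  1.68 -0.56  1.01 -1.46]
[-0.55477796  0.70396648 -0.03280642  1.3855447   0.02444262  1.05247558
  0.88988387]
3.35 [580.9515152  164.41822556 256.89084985]
[-215.94616826 -585.86148918  281.78635338] [-1.36531378e-01 -3.13829088e+00 -1.01865961e-03]
[ 0.34090263 -0.16919827  0.83631024]
0.23174677351686118 4.9667
136 [ 0.1 -0.2 -0.4] -0.2
142 [0.2 0.3 0.4] 0.3
148 [ 0.2  0.4 -0. ] 0.4
154 [ 0.2 -0.5  0.1] -0.5
160 [0.1 0.8 0.1] 0.8
166 [0.2 0.  0.2] 0.0
172 [-0.4 -5.5  2. ] -5.5
178 [ -3.9 -13.1   6.2] -13.4
6.9667
```

Run:
```python
from h import *
a=np.radians(84.9); d=np.array([np.cos(a),np.sin(a),0])
p0=np.array(env.current_tool_pos()); env.movel(p0-10*d,max_speed=100); env.movel(p0-10*d+[0,0,70],max_speed=250)
b=optics.snapshot("top"); W=cloud(b); m=(b["z_map"]>0)&(abs(W[...,0]-590)<80)&(abs(W[...,1]-300)<60)&(W[...,2]>205)&(W[...,2]<219)
if m.sum()>20: print("handle",cv2.minAreaRect(W[m][:,:2].astype(np.float32)))
# look down at the grinder with the wrist camera: camera offset in tool frame from this pose
w=optics.snapshot("wrist"); R=cv2.Rodrigues(np.array(env.current_ee_rot()))[0]
c=-w["R"].T@w["t"]; print("cam in tool",R.T@(c-env.current_tool_pos()),"axis in tool",R.T@w["R"].T@[0,0,1])
off=R.T@(c-env.current_tool_pos())
G=np.array([571,41.5,300.]); tgt=G.copy(); tgt[:2]-=(R@off)[:2]
print(tgt); env.reach(tgt,down(84.9)) 
w=optics.snapshot("wrist"); save(w["image"],"w2.png"); np.savez("w2.npz",**{k:w[k] for k in("image","z_map","camera_matrix","R","t")})
b=optics.snapshot("top"); np.savez("t2.npz",**{k:b[k] for k in("image","z_map","camera_matrix","R","t")}); save(b["image"],"top2.png")
print(env.current_t(),env.current_tool_pos())
```

```text
handle ((592.203857421875, 290.1246032714844), (14.137994766235352, 89.17729949951172), 84.0678939819336)
cam in tool [  81.69596682    1.40913275 -179.48921046] axis in tool [-0.28330429  0.00160972  0.95902872]
[651.90394612  32.83344896 300.        ]
9.075 [651.72829955  35.71388988 299.55062216]
```

View pics/w2.png

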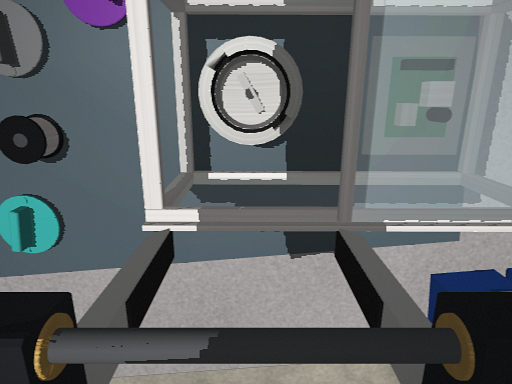

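Run:
```python
from h import *
a=np.radians(84.9); yd=np.array([np.cos(a),np.sin(a)]); xd=np.array([yd[1],-yd[0]])
for f in("t2.npz","w2.npz"):
    P=np.load(f); W=cloud(P); ok=P["z_map"]>0
    q=W[...,:2]-[580,146.2]; gx=q@xd; gy=q@yd; z=W[...,2]
    print(f)
    for lo in range(-215,215,6 if f[0]=='t' else 5):
        m=ok&(abs(gx-60)<25)&(gy>=lo)&(gy<lo+5); 
        if m.sum()>3: print(lo,m.sum(),np.percentile(z[m],[10,50,90]).round(0),end=' | ')
    print()
    m=ok&(abs(gx)<110)&(z>205)&(z<225); print("handle",np.median(gx[m]),np.median(gy[m]),m.sum())
P=np.load("w2.npz"); W=cloud(P); z=W[...,2]; ok=P["z_map"]>0
m=ok&(abs(z-140)<5)&(np.hypot(W[...,0]-571,W[...,1]-41)<70); pts=W[m]; print("rim",len(pts),np.median(pts[:,2]))
# circle fit to rim outer: min enclosing
print(cv2.minEnclosingCircle(pts[:,:2].astype(np.float32)))
# rectified top view at z=140, 0.25 mm/px
K=P["camera_matrix"]; c0=np.array([571,41.]); n=560; s=.25
X,Y=np.meshgrid(c0[0]+(np.arange(n)-n/2)*s, c0[1]-(np.arange(n)-n/2)*s)
C=np.stack([X,Y,np.full_like(X,140)],-1)@P["R"].T+P["t"]
u=(K[0,0]*C[...,0]/C[...,2]+K[0,2]).astype(np.float32); v=(K[1,1]*C[...,1]/C[...,2]+K[1,2]).astype(np.float32)
r=cv2.remap(P["image"],u,v,cv2.INTER_LINEAR); save(r,"rim.png")
```

```text
t2.npz
-215 26 [0. 3. 4.] | -209 84 [ 10. 170. 177.] | -203 165 [ 23.  90. 177.] | -197 61 [175. 177. 439.] | -191 72 [426. 439. 441.] | -185 76 [408. 440. 441.] | -179 68 [436. 440. 441.] | -173 70 [420. 440. 441.] | -167 66 [317. 439. 442.] | -161 64 [415. 439. 441.] | -155 715 [441. 682. 717.] | -149 1075 [452. 706. 729.] | -143 824 [487. 582. 729.] | -137 610 [485. 580. 729.] | -131 445 [455. 586. 730.] | -125 433 [482. 715. 732.] | -119 346 [488. 715. 734.] | -113 312 [477. 715. 735.] | -107 271 [415. 716. 734.] | -101 235 [414. 715. 731.] | -95 159 [414. 715. 726.] | -89 119 [143. 715. 716.] | -83 76 [ 74. 715. 716.] | -77 23 [  0. 414. 433.] | -71 25 [  1. 415. 438.] | -65 36 [  0. 414. 440.] | -59 105 [304. 403. 438.] | -53 65 [  2. 419. 440.] | -47 95 [  4. 423. 440.] | -41 80 [  3. 438. 441.] | -35 83 [  1. 439. 441.] | -29 110 [  3. 437. 441.] | -23 126 [  2. 305. 441.] | -17 75 [  1. 184. 440.] | -11 73 [  0. 181. 184.] | -5 65 [  2. 181. 184.] | 1 64 [  0. 181. 184.] | 7 67 [  1. 181. 184.] | 13 67 [  0. 181. 184.] | 19 67 [  0. 181. 185.] | 25 65 [  1. 181. 184.] | 31 6
[... 1857 characters left out ...]
1. 182. 183.] | 30 298 [181. 182. 183.] | 35 309 [181. 182. 183.] | 40 304 [181. 182. 183.] | 45 300 [181. 182. 183.] | 50 298 [181. 182. 183.] | 55 310 [181. 182. 183.] | 60 304 [181. 182. 183.] | 65 297 [181. 182. 183.] | 70 307 [181. 182. 183.] | 75 305 [181. 182. 183.] | 80 305 [181. 182. 183.] | 85 301 [181. 182. 183.] | 90 306 [181. 182. 183.] | 95 308 [181. 182. 183.] | 100 295 [181. 182. 183.] | 105 300 [181. 182. 183.] | 110 316 [181. 182. 183.] | 115 295 [181. 182. 183.] | 120 302 [181. 182. 183.] | 125 199 [181. 182. 183.] | 130 64 [181. 182. 182.] | 
handle nan nan 0
rim 3555 139.5199930324493
((566.8067016601562, 41.213497161865234), 50.64385223388672)
  return _methods._mean(a, axis=axis, dtype=dtype,
  ret = ret.dtype.type(ret / rcount)
```

View pics/rim.png

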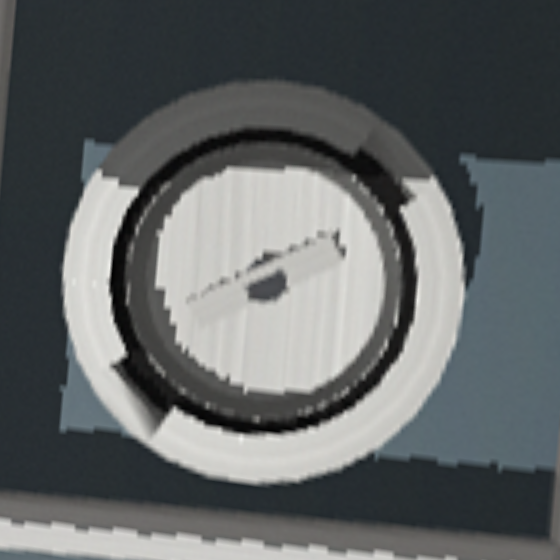

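The rim picture shows the collar centred near (263,279) px with gaps at about (385,175) and (143,405), so at roughly 42° in the world. The opening is about 165 mm, so the door is fully open. I'll refine the gap angle from depth, then look at the lid from close up.

Run:
```python
from h import *
from scipy.optimize import least_squares
P=np.load("w2.npz"); W=cloud(P); z=W[...,2]; ok=P["z_map"]>0
c=np.array([566.8,41.2])
for _ in range(4):   # outer edge of rim: max radius per angle
    q=W[...,:2]-c; r=np.hypot(q[...,0],q[...,1]); th=np.degrees(np.arctan2(q[...,1],q[...,0]))%360
    m=ok&(abs(z-139.5)<2)&(r<56)&(r>36)
    out=[];inn=[]
    for t in range(0,360,6):
        k=m&(abs((th-t+180)%360-180)<3)
        if k.sum()>5: out.append(W[k][np.argmax(r[k]),:2]); inn.append(W[k][np.argmin(r[k]),:2])
    f=least_squares(lambda x:np.hypot(*(np.array(out)-x[:2]).T)-x[2],[*c,50],loss="soft_l1"); 
    g=least_squares(lambda x:np.hypot(*(np.array(inn)-x[:2]).T)-x[2],[*c,39],loss="soft_l1"); c=(f.x[:2]+g.x[:2])/2
print("outer",f.x,"inner",g.x)
hit=ok&(abs(z-139.5)<2.5)&(r>40.5)&(r<43)
h=np.histogram(th[hit],bins=np.arange(0,361,2))[0]; print(h)
np.save("collar.npy",c)
print([None if (q:=env.solve_ik(p,down(y))) is None else np.round(q,2) for p,y in(([415,-265,300],90),([470,-265,20],90),([*c,150],132),([*c,150],87))])
# go look at lid
env.movel(np.array(env.current_tool_pos())+[0,0,20],max_speed=200)
env.reach([415,-265,300],down(90))
w=optics.snapshot("wrist"); save(w["image"],"w3.png"); W=cloud(w); z=W[...,2]; ok=w["z_map"]>0
near=ok&(np.hypot(W[...,0]-470,W[...,1]+265)<65)
for l,lo,hi in(("bar",39,46),("flange",11,18)):
    k=near&(z>lo)&(z<hi); print(l,k.sum(),cv2.minAreaRect(W[k][:,:2].astype(np.float32)),cv2.minEnclosingCircle(W[k][:,:2].astype(np.float32)),np.median(z[k]))
print("floor",np.median(z[near&(z<6)]),env.current_t())
```

```text
outer [566.81044273  41.12769108  50.15669437] inner [566.84817112  41.17177735  38.92138316]
[3 4 3 5 4 3 5 2 4 3 4 5 3 5 1 0 0 0 0 0 0 0 0 0 0 0 0 2 5 4 4 4 4 3 4 5 4
 5 4 3 5 2 4 3 6 4 4 4 5 5 3 5 5 5 4 5 3 4 4 5 4 4 5 6 4 3 4 5 5 4 4 5 6 4
 3 5 5 5 5 4 5 3 4 4 5 6 3 6 2 6 4 5 5 4 5 4 5 4 6 3 5 3 5 4 1 0 0 0 0 1 1
 1 1 0 0 0 0 2 5 5 3 5 3 5 3 4 4 4 2 4 2 5 5 2 5 3 6 4 4 5 3 4 4 4 4 4 4 3
 4 5 3 4 5 4 4 4 4 3 4 3 4 4 3 3 5 3 3 3 5 4 4 3 4 2 4 4 3 6 3 6]
[array([ 0.33,  0.3 ,  0.25,  1.82, -0.08,  1.03,  2.18]), array([ 0.41,  0.76,  0.08,  1.97, -0.14,  0.42,  2.17]), array([-0.09,  0.58, -0.04,  1.81,  0.03,  0.76,  2.15]), array([-0.2 ,  0.58,  0.12,  1.81, -0.1 ,  0.75,  1.49])]
bar 425 ((471.86749267578125, -263.4580993652344), (59.8912467956543, 12.527482986450195), 0.29712235927581787) ((471.8943786621094, -263.2821350097656), 30.280778884887695) 41.80576582806824
flange 2573 ((472.4737548828125, -263.7574157714844), (91.00794982910156, 90.96131896972656), 51.73855972290039) ((472.802490234375, -263.58587646484375), 46.0389289855957) 14.104610995013081
floor 1.2695650646369712 10.8
```

```bash
cat >> h.py <<'E'
from scipy.optimize import least_squares
def ring(p,c,zlo,zhi,rlo,rhi):
    "fit outer edge circle of points at heights zlo..zhi near c"
    W=cloud(p); z=W[...,2]; c=np.array(c,float)
    for _ in range(4):
        q=W[...,:2]-c; r=np.hypot(q[...,0],q[...,1]); th=np.degrees(np.arctan2(q[...,1],q[...,0]))%360
        m=(p["z_map"]>0)&(z>zlo)&(z<zhi)&(r>rlo)&(r<rhi); out=[]
        for t in range(0,360,10):
            k=m&(abs((th-t+180)%360-180)<5)
            if k.sum()>2: out.append(W[k][np.argmax(r[k]),:2])
        out=np.array(out)
        if len(out)<6: return None
        f=least_squares(lambda x:np.hypot(*(out-x[:2]).T)-x[2],[*c,rhi-4],loss="soft_l1",f_scale=1); c=f.x[:2]
    return f.x,len(out),m.sum(),np.median(z[m])
E
python3 - <<'E'
from h import *
b=optics.snapshot("top"); print("top collar",ring(b,[567,41],136,144,36,56)); print("top lid",ring(b,[471,-265],10,19,25,52))
L=np.array([471.6,-264.4])
env.movel([*L,60],frame=down(90),max_speed=250); env.movel([*L,20.5],max_speed=100)
print(env.current_contact_force(),env.current_tool_pos())
jaws.grip(8); print(env.current_opening(),env.current_grasp_force(),env.current_contact_force())
env.movel([*L,60],max_speed=100); print(env.current_opening(),env.current_contact_force(),env.current_t())
env.movel([*L,255],max_speed=250)
c=np.array([566.8,41.15])
env.reach([*c,255],down(131.7)); print(env.current_t(),env.current_tool_pos(),env.current_ee_rot(),env.current_opening(), env.current_contact_force())
b=optics.snapshot("top"); save(b["image"],"top3.png"); print("held lid",ring(b,c,242,256,25,54))
W=cloud(b); m=(b["z_map"]>0)&(np.hypot(*(W[...,:2]-c).transpose(2,0,1))<55); print(np.histogram(W[m][:,2],bins=np.arange(220,300,4)))
np.savez("t3.npz",**{k:b[k] for k in("image","z_map","camera_matrix","R","t")})
w=optics.snapshot("wrist"); save(w["image"],"w4.png"); print("wrist held",ring(w,c,242,256,25,54))
np.savez("w4.npz",**{k:w[k] for k in("image","z_map","camera_matrix","R","t")})
E
```

```text
top collar (array([565.13574908,  39.19281758,  50.05513158]), 36, np.int64(467), np.float64(140.01689832516018))
top lid (array([ 473.32149414, -263.86772647,   42.94492438]), 20, np.int64(229), np.float64(14.614127999799477))
[-0.74034446  0.0012701   0.1885115 ] [ 471.7332706  -264.63456716   20.87367835]
14.134268549958712 29.99984711408615 [-0.48264344 -0.74527194 -0.55884089]
13.963469621028405 [ 0.1723537   0.52189589 -1.84237653] 14.2667
16.4167 [566.67201183  38.64466964 254.79597884] [ 1.11263673e+00 -2.93684032e+00  2.21561276e-03] 13.542064134292184 [-0.27943101 -0.26220322 -1.38785643]
held lid (array([565.57970083,  38.21719485,  45.04854069]), 24, np.int64(505), np.float64(249.03266485973742))
(array([  0,   0,   0,   0,   0,   2, 136, 452,  13,   8,   9,  13,   9,
        35,  54,   8,   6,   4,   5]), array([220, 224, 228, 232, 236, 240, 244, 248, 252, 256, 260, 264, 268,
       272, 276, 280, 284, 288, 292, 296]))
wrist held (array([567.47252514,  40.00592127,  45.81351454]), 31, np.int64(8898), np.float64(248.49424428347513))
```

View pics/w4.png

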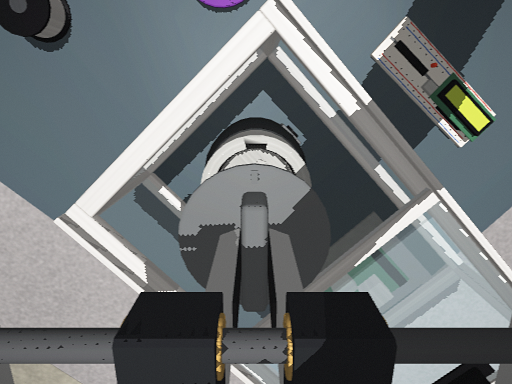

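Run:
```python
from h import *
def ydeg(): 
    R=cv2.Rodrigues(np.array(env.current_ee_rot()))[0]; return np.degrees(np.arctan2(R[1,1],R[0,1]))
env.sleep(.2); tp=np.array(env.current_tool_pos())
b=optics.snapshot("top"); w=optics.snapshot("wrist")
lt=ring(b,[565.5,39],242,256,25,54); lw=ring(w,[567,41],242,256,25,54); print(tp,lt,lw,ydeg())
dt=np.array([565.14,39.19])-lt[0][:2]; dw=np.array([566.83,41.15])-lw[0][:2]; d=(dt+2*dw)/3
print("corr",dt,dw,d)
T=tp[:2]+d; np.save("T.npy",T)
env.movel([*T,172],frame=down(131.7),max_speed=200); env.sleep(.15)
f0=np.array(env.current_contact_force()); print(env.current_tool_pos(),f0,env.current_wrist_torque())
for z in (165,162,160,158,156,154,152,151):
    env.movel([*T,z],max_speed=60); env.sleep(.05); f=np.array(env.current_contact_force())-f0; print(z,np.round(env.current_tool_pos(),1),np.round(f,1))
    if f[2]>8: break
print(env.current_t(),ydeg(),env.current_opening())
```

```text
[566.80605468  40.12822934 255.051484  ] (array([565.4796223 ,  39.840884  ,  44.87133257]), 24, np.int64(507), np.float64(249.3505326121524)) (array([567.6578176 ,  41.98901841,  45.88279303]), 31, np.int64(8911), np.float64(248.64794343591285)) 131.6465906053336
corr [-0.3396223 -0.650884 ] [-0.8278176  -0.83901841] [-0.66508583 -0.77630694]
[567.46948789  39.52342468 173.57564551] [-0.03134377 -0.51842319 -1.02446478] [0.04930453 0.00834349 0.01454249]
165 [566.1  39.3 165. ] [-0.8  1.6 -0.7]
162 [566.1  39.3 161.9] [ 1.1  0.5 -0.9]
160 [566.1  39.4 159.9] [0.2 0.5 0.1]
158 [566.1  39.4 157.9] [-0.6  1.4 -0.1]
156 [566.1  39.4 155.9] [0.1 0.6 0.4]
154 [566.2  39.4 154. ] [ 0.9 -0.4 -0.3]
152 [566.1  39.4 151.9] [0.4 0.9 0.1]
151 [566.1  39.3 150.9] [ 0.4  0.2 -0.7]
19.95 131.69927071932398 13.565470162540564
```

Run:
```python
from h import *
def ydeg(): 
    R=cv2.Rodrigues(np.array(env.current_ee_rot()))[0]; return np.degrees(np.arctan2(R[1,1],R[0,1]))
T=np.load("T.npy"); f0=np.array(env.current_contact_force())
for z in (150.3,149.6,148.9,148.2,147.5):
    env.movel([*T,z],max_speed=40); env.sleep(.05); f=np.array(env.current_contact_force())-f0; print(z,np.round(env.current_tool_pos(),1),np.round(f,1))
    if f[2]>3.5: break
Z=z+.4; m0=np.array(env.current_wrist_torque())
for y in np.arange(131.7-4.5,86.6,-4.5):
    env.reach([*T,Z],down(y)); env.sleep(.08)
    f=np.array(env.current_contact_force())-f0; m=np.array(env.current_wrist_torque())-m0
    print(round(y,1),round(ydeg(),1),np.round(env.current_tool_pos(),1),np.round(f,1),np.round(m,2))
    if abs(f).max()>15 or abs(m[2])>.6: break
print(env.current_t(),env.current_opening())
w=optics.snapshot("wrist"); save(w["image"],"w5.png"); b=optics.snapshot("top"); print(ring(w,T,150,158,25,54),ring(b,T,150,158,25,54))
for n,p in(("w5",w),("t5",b)): np.savez(n+".npz",**{k:p[k] for k in("image","z_map","camera_matrix","R","t")})
```

```text
150.3 [566.1  39.3 150.5] [-0.8 -0.6  2.5]
149.6 [566.1  39.3 150.5] [-3.1 -0.4  8.9]
127.2 127.3 [566.1  39.5 150.5] [-2.5  0.6  7. ] [ 0.15 -0.1  -0.25]
122.7 122.8 [566.2  39.4 150.5] [-2.8  0.2  7.5] [ 0.11 -0.12 -0.16]
118.2 118.3 [566.2  39.4 150.5] [-2.6  0.5  8.2] [ 0.14 -0.18 -0.11]
113.7 113.8 [566.2  39.4 150.5] [-2.7  0.3  7.9] [ 0.07 -0.14 -0.14]
109.2 109.3 [566.2  39.4 150.5] [-2.2 -0.   7. ] [ 0.07 -0.19 -0.19]
104.7 104.8 [566.2  39.4 150.5] [-3.1 -0.7  8.4] [ 0.11 -0.13 -0.09]
100.2 100.3 [566.2  39.4 150.5] [-2.8 -0.2  8.2] [ 0.09 -0.18 -0.15]
95.7 95.8 [566.2  39.4 150.5] [-1.5  0.6  7.8] [ 0.08 -0.15 -0.12]
91.2 91.3 [566.2  39.4 150.5] [-3.6  1.3  7.1] [ 0.11 -0.18 -0.14]
86.7 86.8 [566.2  39.3 150.5] [-3.   0.2  7.8] [ 0.02 -0.13 -0.07]
23.8833 13.77173635135447
None None
```

View pics/w5.png

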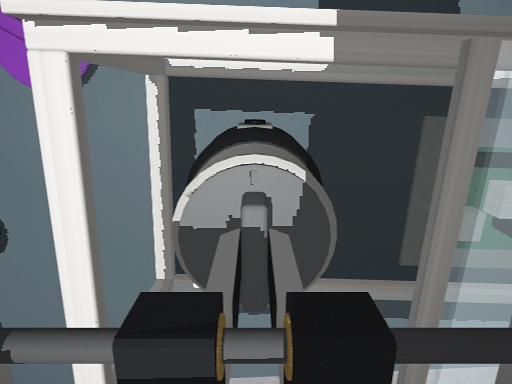

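Run:
```python
from h import *
a=np.radians(84.9); yd=np.array([np.cos(a),np.sin(a)]); xd=np.array([yd[1],-yd[0]])
P=np.load("w2.npz"); W=cloud(P); q=W[...,:2]-[580,146.2]; gx=q@xd; gy=q@yd; z=W[...,2]; ok=P["z_map"]>0
top=ok&(abs(gx)<70)&(z>165)&(z<190)
h=lambda lo,hi:[(g,int((top&(gy>=g)&(gy<g+2)).sum()),np.round(np.median(z[top&(gy>=g)&(gy<g+2)]),0) if (top&(gy>=g)&(gy<g+2)).any() else 0) for g in np.arange(lo,hi,2)]
print(h(-214,-178)); print(h(-36,6))
P=np.load("t.npz"); W=cloud(P); q=W[...,:2]-[580,146.2]; gx=q@xd; gy=q@yd; z=W[...,2]; ok=P["z_map"]>0
top=ok&(abs(gx)<70)&(z>165)&(z<190); print("initial",h(-214,-178),h(-36,14))
P=np.load("w5.npz"); W=cloud(P); z=W[...,2]; T=np.load("T.npy"); n=(P["z_map"]>0)&(np.hypot(*(W[...,:2]-T).transpose(2,0,1))<60)
print(np.histogram(W[n][:,2],bins=np.arange(120,200,4)))
print("ring",ring(P,T,141,149,25,54))
k=n&(z>167)&(z<177); k&=(np.hypot(*(W[...,:2]-T).transpose(2,0,1))<36); print("bar",cv2.minAreaRect(W[k][:,:2].astype(np.float32)))
P=np.load("t5.npz"); W=cloud(P); q=W[...,:2]-[580,146.2]; gx=q@xd; gy=q@yd; z=W[...,2]; m=(P["z_map"]>0)&(abs(gx)<60)&(z>207)&(z<219)&(gy>100); print("handle",m.sum(),cv2.minAreaRect(W[m][:,:2].astype(np.float32)) if m.sum()>5 else 0)
```

```text
[(np.int64(-214), 0, 0), (np.int64(-212), 0, 0), (np.int64(-210), 0, 0), (np.int64(-208), 77, np.float64(174.0)), (np.int64(-206), 355, np.float64(175.0)), (np.int64(-204), 387, np.float64(175.0)), (np.int64(-202), 408, np.float64(176.0)), (np.int64(-200), 394, np.float64(176.0)), (np.int64(-198), 389, np.float64(175.0)), (np.int64(-196), 392, np.float64(176.0)), (np.int64(-194), 382, np.float64(176.0)), (np.int64(-192), 421, np.float64(175.0)), (np.int64(-190), 726, np.float64(173.0)), (np.int64(-188), 0, 0), (np.int64(-186), 0, 0), (np.int64(-184), 0, 0), (np.int64(-182), 0, 0), (np.int64(-180), 0, 0)]
[(np.int64(-36), 0, 0), (np.int64(-34), 0, 0), (np.int64(-32), 0, 0), (np.int64(-30), 0, 0), (np.int64(-28), 0, 0), (np.int64(-26), 0, 0), (np.int64(-24), 564, np.float64(182.0)), (np.int64(-22), 408, np.float64(184.0)), (np.int64(-20), 407, np.float64(184.0)), (np.int64(-18), 414, np.float64(184.0)), (np.int64(-16), 408, np.float64(184.0)), (np.int64(-14), 423, np.float64(184.0)), (np.int64(-12), 271, np.float64(183.0)), (np.int64(-10), 404, np.float64(182.0)), (np.int64(-8), 418, n
[... 1703 characters left out ...]
), (np.int64(2), 43, np.float64(183.0)), (np.int64(4), 50, np.float64(183.0)), (np.int64(6), 58, np.float64(184.0)), (np.int64(8), 43, np.float64(185.0)), (np.int64(10), 42, np.float64(184.0)), (np.int64(12), 50, np.float64(185.0))]
(array([  78,   87,  103,  104, 1967, 5381, 5490,   64,  104,  154,  186,
        207, 1837, 1366,  191,  194,  244,  245,  247]), array([120, 124, 128, 132, 136, 140, 144, 148, 152, 156, 160, 164, 168,
       172, 176, 180, 184, 188, 192, 196]))
ring (array([566.41058812,  41.27744005,  46.87062969]), 31, np.int64(8792), np.float64(144.0559721117154))
bar ((565.971435546875, 38.1273307800293), (35.98316192626953, 61.09300231933594), 68.98504638671875)
handle 0 0
```

Run:
```python
from h import *
T=np.load("T.npy")
env.movel([*T,150.5],frame=down(86.7),max_speed=20); env.sleep(.4)
R=cv2.Rodrigues(np.array(env.current_ee_rot()))[0]
print(np.degrees(np.arctan2(R[1,1],R[0,1])),env.current_tool_pos(),env.current_contact_force(),env.current_wrist_torque(),env.current_opening(),env.current_grasp_force(),env.current_t())
w=optics.snapshot("wrist"); print("lid flange",ring(w,T,141,149,25,54))
print(env.job_done())
```

```text
86.71047264216998 [566.08330354  39.29449711 150.49072169] [-1.11578387 -0.1972166   2.03389388] [-0.12102568  0.43372672  0.2119887 ] 13.835642125608832 30.020154118537903 24.6333
lid flange (array([565.15928302,  40.95602544,  47.30416751]), 31, np.int64(8687), np.float64(144.05743303448807))
the job is handed in; nothing more can be done
None
```

The job is handed in at about 25 s of the 51 s allowed: the door is fully open (opening measured at 165 mm), and the small grey lid is seated and held by its finger bar 45° clockwise, well short of the lock click. The 45° comes from the tool's own turn, because the interlock reading isn't available to me. The other things on the bench were not touched, though I did not re-measure them at the end.

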